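# Load the board carriage into the chip-milling station

## Task

Load the clamped circuit board into the little milling machine: press the thumb-piece so the latch bar lifts out of its catch, swing the guard gate wide open, and push the carriage along its rails fully home inside the guard. Then push the gate fully shut so that the bar drops back into its catch, and leave the other things on the bench where they lie.

Things in the scene. Friction and masses are not known exactly. Their poses are not given: they have to be found in the camera images.
- machine: Fixed chip-milling station: base 310 x 260 mm, clear open-topped guard 165 mm high, column and spindle head 300 mm high behind, two rails on a 120 mm wide tongue 415 mm out of the front. Origin: on the bench, under the middle of the gate opening (188 mm wide, no lintel). +x points along the rails into the guard, +y along the gate from hinge to latch. Up to 65 mm inside it is free from above.
- gate_hinge (a point): Point on the upright hinge axis of the gate, 135 mm above the bench, at machine x -14, y -94 mm; axes as the machine's.
- gate (a joint): Angle of the guard gate, rad: 0 shut, grows as it swings out to the loading side (anticlockwise from above), stop at 1.6. Clear panel in an aluminium frame, 180 mm wide, 12 mm thick, 50 to 165 mm above the bench, about 0.45 kg. Hinge friction (0.05 N m) holds it where it is left. Latched, it has about 0.02 rad of play.
- gate_push (a point): Point on the gate's outer face, 44 mm from the hinge axis, 110 mm above the bench, in the middle of the bare 65 mm wide part between hinge and thumb-piece, where a finger can push the gate. Turns with the gate: its -x axis points straight out of the outer face, +y from hinge to free edge.
- latch_bar (a joint): Tilt of the gravity latch bar about its pivot on the gate, rad: 0 level (down), grows as the nose rises, stop at 0.55. The nose clears the lip of the catch at about 0.22. Under 1 N on the thumb-piece lifts it, its weight drops it: hold it up until the gate has moved 0.1 rad. When the gate is pushed shut, the nose rides up the catch's sloping front and drops in by itself.
- thumb_pad (a point): Middle of the top of the thumb-piece on the bar's tail, 55 mm from the pivot; press down here. 142 mm above the bench when level; 20 mm down lifts the bar by about 0.37 rad. A flat, 40 mm along the gate x 50 mm out from the bar, with an upturned lip 12 mm high at its outer edge to pull against. 37 mm in front of the gate's face; the gate's top is 23 mm higher. Its -x axis points out of the gate.
- bar_nose (a point): Point on the mid-line of the bar's nose, a 12 mm thick steel bar that passes the gate's free edge; 50 mm from the pivot, 135 mm above the bench when level, 9 mm in front of the gate's face. It lies in the catch when latched. The catch is a steel bracket 20 mm wide on the post: a floor, an 8 mm high lip in front of the nose, and a ramp before the lip.
- carriage (a joint): How far the carriage stands out from its home stop, m: 0 fully home, 0.35 fully out. Slides along the machine's x axis with about 1.2 N of friction, stays where it is left; parked clear of the gate's swing at the start. Aluminium plate 75 x 70 mm with a small vice, 83 mm high, that holds a green circuit board; 0.6 kg. It passes the gate only when that is swung out beyond about 1.35 rad.
- carriage_plate (a point): Middle of the outer face (facing machine -x) of the upright push plate on the carriage's outer end, 105 mm above the bench. The plate is 60 mm wide, 6 mm thick and reaches to 125 mm above the bench. With the carriage home this face is 12 mm inside the gate plane (machine x = +12 mm). Axes as the machine's.
- solder_spool: Bystander: spool of solder wire, 54 mm diameter, 42 mm high; origin under its centre.
- syringe: Bystander: clear flux syringe lying along its x axis, 120 mm long, 34 mm wide at its flange, 18 mm high; origin on the bench under its middle.
- scrap_board: Bystander: scrap circuit board 75 x 30 x 6 mm; origin under its centre.
- driver: Bystander: black screwdriver lying along its x axis, 150 mm long, about 25 mm high; origin on the bench.
- wash_bottle: Bystander: white bottle, 58 mm diameter, 130 mm high; origin under its centre.
- flux_jar: Bystander: amber jar with black cap, 48 mm diameter, 34 mm high; origin under its centre.
- carton: Bystander: small white carton 75 x 45 x 28 mm; origin under its centre.

How it is judged (in metres and radians):
On the way, in this order (a step that is already met when the one before it is completed fails the run):
1. the latch bar is lifted clear of its catch (value of joint latch_bar above 0.2 rad), for 0.05 s.
2. the gate is swung wide open (beyond 1.25 rad) (value of joint gate above 1.25 rad), for 0.2 s.
3. the carriage is fully home with the gate still open (value of joint carriage below 0.006 m and value of joint gate above 0.8 rad), for 0.2 s.
At the end, for the whole second after the job is handed in: The carriage is home to within 6 mm of its stop, the gate is shut to within 0.045 rad and at rest, and the latch bar lies down in its catch (below 0.08 rad) (value of joint carriage below 0.006 m and value of joint gate below 0.045 rad and value of joint latch_bar below 0.08 rad and velocity of joint gate between -0.05 and 0.05 rad/s); the robot touches nothing.
It fails at once if a bystander is shifted by more than 40 mm (distance of any of solder_spool, syringe, scrap_board, driver, wash_bottle, flux_jar, carton from where it was at the start of the episode above 0.04 m).
It also fails if it takes over 69 s, if anything falls off the work surface, if the arm or the gripper's body presses on something with over 40 N, if the wrist force passes 120 N, or if a joint passes its speed limit or range.

## Robot

A 7-joint arm with a two-finger parallel gripper is mounted at the origin on the work surface. World frame = base frame: x ahead of the robot, y to its left, z up, the work surface at z = 0. Lengths are in mm, angles in rad, forces in N, time in s.
With the tool pointing down it reaches from about 375 to 925 mm from the base axis. Payload 3.1 kg.
Tool frame: the origin (TCP) lies at the very end of the fingers, on their centre line; the grasp point (between the pads) lies 19 mm behind it; z points along the fingers, y is the direction in which the jaws open and shut (so a half turn about z gives the same grasp; the last joint's range is limited). The gripper opens to 85 mm and grips with 20 to 120 N. Pads are 22 mm wide; open, the fingers measure 114 mm over their backs; the gripper's body (76 mm by 85 mm) begins 54 mm behind the grasp point. The pads swing forward as they close: fully open they stand 13 mm farther back than shut.
Start: joints at [-1.324, 0.383, 0.044, 1.598, -0.018, 1.161, -0.05], TCP at [219.683, 611.753, 231.269] pointing down, gripper open.
Joint ranges: [-2.61, 2.61], [-0.41, 2.15], [-1.48, 1.57], [0, 2.5], [-1.57, 4.71], [0.05, 1.97], [-2.85, 2.85]. Speed limits (rad/s): [2.79, 2.79, 3.14, 3.14, 3.14, 3.14, 3.14].

## Interface

Orientations are given as [roll, pitch, yaw] about the fixed x, y, z axes, in that order (R = Rz(yaw) Ry(pitch) Rx(roll)).
In Python, from bench import r gives the robot as it stands. The module is installed in compiled form; this text tells all that it offers.
- The arm moves only by the tool jog_arm, never from a script. Its argument "plan" is text: rows parted by semicolons, each of 7 numbers parted by spaces: the turn, a rotation vector about the tool's x, y, z in rad, then the shift along the tool's x, y, z in mm, then the closure in counts, from 0 (fully open) to 255 (shut). In form: rx ry rz tx ty tz fingers; .... A call has 1 to 12 rows; each row is the pose to reach, as a shift and turn from the pose commanded when the call began, along the tool's axes at that moment; what a row does not reach only later rows make up. A row lasts 1/12 s, in which the tool goes at most 41.7 mm and 7.16 degrees, less where a joint would pass 70% of its speed; a pose out of reach is approached as far as the arm can. A call with a gripper value outside its range is refused whole. The fingers move at their own pace and stop on an object; "grip_force" is the grip in N (left out, the last holds). Time passes only in rows, so rows that repeat a pose let the fingers close. It gives the time, the measured TCP pose, the force and the opening at its end, in the units of the state.
- r.observe(): the state, without advancing time (a new reading comes with each control period).
- r.grab_frame(name): name is "scene" or "top" or "wrist"; returns a dict with "image" (420x560x3 uint8, blue, green, red), "fx", "fy", "cx", "cy" (pixels), "k1" (the pictures are not rectified: a ray, as slopes to the right and down, at radius r is drawn at 1 + k1 r^2 times it, then the intrinsics apply), "R" (3x3) and "t" (3): a world point X has camera coordinates R X + t. Camera axes: x right, y down, z forward; pixel columns grow to the right and rows downward; lengths in mm; the calibration is good to about 2 mm. A picture is of the moment at which its call begins. There is no depth.
- r.job_done(): hands the job in, once; it reports no verdict.
The state is a dict: "time": time; "qpos": joint angles; "dq": joint speeds; "joint_efforts": joint torques, N m; "eef_pos": TCP position; "tcp_rot": TCP orientation; "ft_force": force on the tool from outside, world axes, zero at the start; "moment": the same for the moment, N m; "finger_gap": opening from 0.0 (shut) to 1.0 (fully open).
Only numpy, scipy, OpenCV 4.12 (cv2) and the standard library are available. Lean on these libraries where they do the work, as an engineer would, in place of code of your own. Each camera call takes 0.05 s, during which the arm holds its last target.

## Working session

There is one attempt and no reset: what is moved stays moved. The work goes in short steps, Python scripts to look and compute and a tool call to move; the robot and the scene stay as the last step left them, time stands still between calls to the robot, and variables do not carry over. Pictures are saved under pics/ and viewed, and the job is handed in when it is done.

Besides the shell and the picture viewer there is one more tool, called as name(argument=value, ...), one argument or row to a line, values as JSON. jog_arm: Moves the arm, as the interface text tells. Its arguments: {"type":"object","properties":{"plan":{"type":"string"},"grip_force":{"type":"number"}},"required":["plan"]}

```bash
mkdir -p pics; python3 - <<'E'
from bench import r
import cv2
print(r.observe())
for n in ["scene","top","wrist"]:
    f=r.grab_frame(n); cv2.imwrite(f"pics/{n}0.png",f["image"])
    print(n,{k:f[k] for k in f if k!="image"})
E
```

```text
{'time': 0.0, 'qpos': array([-1.32381616,  0.38385527,  0.04385709,  1.59961168, -0.01791026,
        1.16120358, -0.04989556]), 'dq': array([-1.45039974e-05,  5.33045615e-04, -5.20848690e-04, -2.57392544e-04,
       -1.04480233e-03, -1.64068515e-04, -1.79602446e-03]), 'joint_efforts': array([ 2.15816899e-04, -4.33440006e+01,  1.02481004e+00, -2.49515730e+01,
        1.06808147e-02,  1.12663378e-02,  5.06569506e-07]), 'eef_pos': array([219.38530971, 610.83372032, 229.85697349]), 'tcp_rot': array([-3.13891155e+00,  1.44333360e-04,  2.79687070e+00]), 'ft_force': array([-0.63716096,  0.47144694,  0.48614953]), 'moment': array([0.01931271, 0.01346574, 0.02838334]), 'finger_gap': 0.996605187217484}
scene {'fx': 415.28635651514696, 'fy': 415.28635651514696, 'cx': 282.9060158547221, 'cy': 207.93487809288996, 'k1': 0.023431159795690697, 'R': array([[-0.54770311,  0.83663975,  0.00743273],
       [ 0.72886318,  0.48147204, -0.48676806],
       [-0.41082816, -0.26118693, -0.87349963]]), 't': array([ 430.11117518, -287.95064103, 1370.40268245])}
top {'fx': 397.649100551588, 'fy': 397.649100551588, 'cx': 285.7136018869359, 'cy': 217.68751091275587, 'k1': 0.026794658911124616, 'R': array([[-0.01235688, -0.9999131 ,  0.00459398],
       [-0.98556157,  0.01140338, -0.16893298],
       [ 0.16886591, -0.00661513, -0.98561683]]), 't': array([-136.48578838,  558.44227434,  985.59490834])}
wrist {'fx': 304.55477445585706, 'fy': 304.55477445585706, 'cx': 274.8334431995404, 'cy': 211.2116716323611, 'k1': -0.0573583060126311, 'R': array([[ 0.33737568,  0.94136347, -0.00353134],
       [ 0.89449983, -0.31940676,  0.31280884],
       [ 0.29333888, -0.10869288, -0.94980954]]), 't': array([-648.49179073,  -41.79436609,  381.14288457])}
```

View pics/scene0.png

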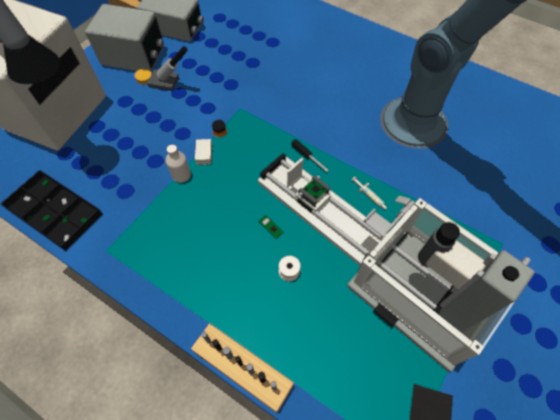

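View pics/top0.png

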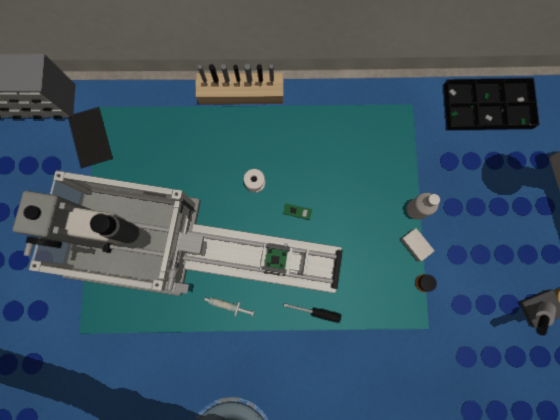

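View pics/wrist0.png

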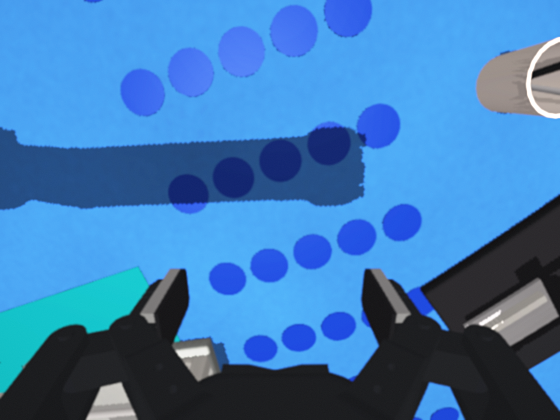

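```bash
python3 - <<'E'
import cv2
a=cv2.imread("pics/top0.png"); cv2.imwrite("pics/topc.png",cv2.resize(a[160:310,20:220],None,fx=4,fy=4,interpolation=cv2.INTER_CUBIC))
cv2.imwrite("pics/topd.png",cv2.resize(a[190:320,170:350],None,fx=4.4,fy=4.4,interpolation=cv2.INTER_CUBIC))
a=cv2.imread("pics/scene0.png"); cv2.imwrite("pics/scc.png",cv2.resize(a[140:340,250:450],None,fx=3,fy=3,interpolation=cv2.INTER_CUBIC))
E
```

```text
(no output)
```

View pics/topc.png

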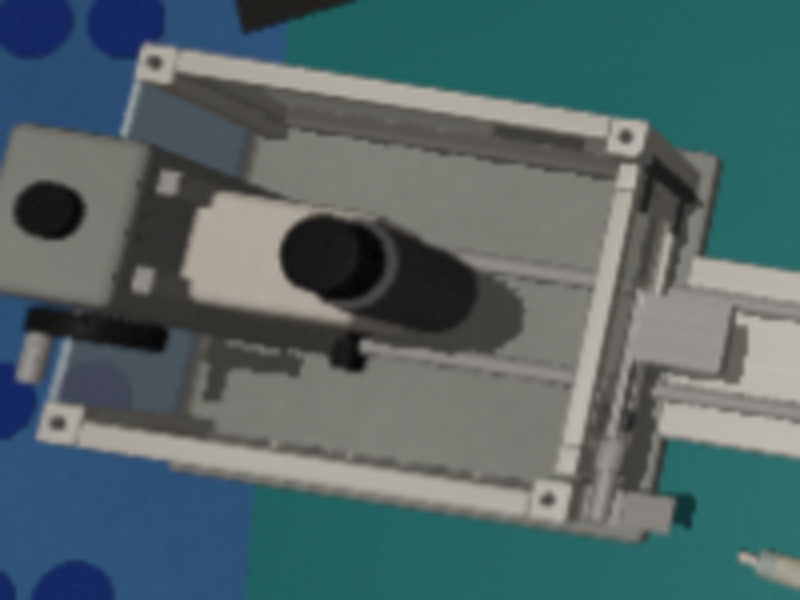

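View pics/topd.png

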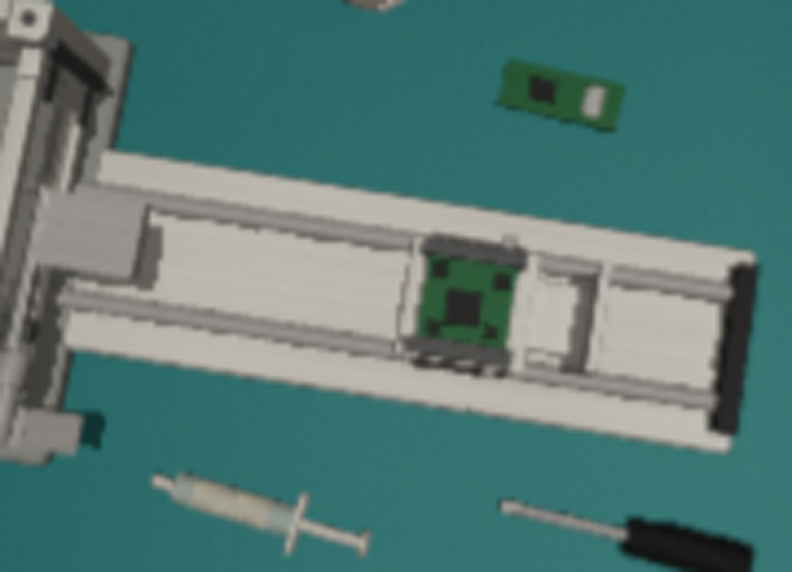

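View pics/scc.png

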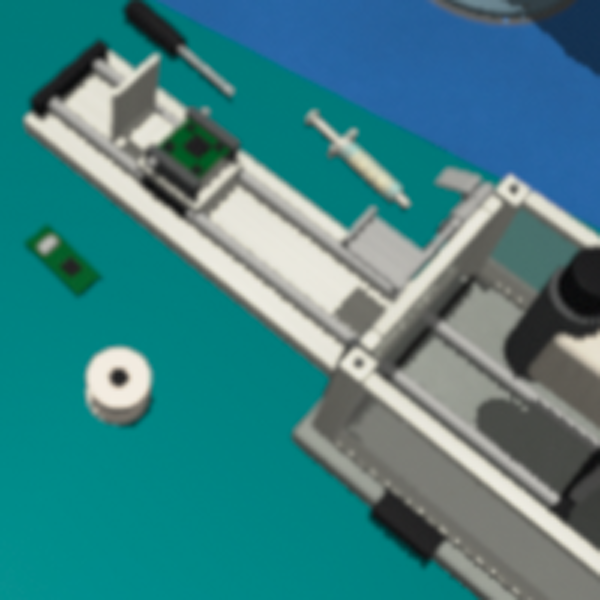

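```bash
cat > h.py <<'E'
from bench import r
import cv2, numpy as np, pickle, os
def K(f): return np.array([[f["fx"],0,f["cx"]],[0,f["fy"],f["cy"]],[0,0,1.]]), np.array([f["k1"],0,0,0,0.])
def ray(f,uv):
    k,d=K(f); p=cv2.undistortPointsIter(np.array([[uv]],float),k,d,None,None,(3,50,1e-10))[0,0]
    R=np.array(f["R"]); t=np.array(f["t"]); return -R.T@t, R.T@np.array([p[0],p[1],1])
def atz(f,uv,z):
    c,v=ray(f,uv); return c+v*(z-c[2])/v[2]
def tri(obs):
    A=np.zeros((3,3));b=np.zeros(3)
    for f,uv in obs:
        c,v=ray(f,uv); v=v/np.linalg.norm(v); P=np.eye(3)-np.outer(v,v); A+=P;b+=P@c
    return np.linalg.solve(A,b)
def proj(f,X):
    k,d=K(f); return cv2.projectPoints(np.atleast_2d(np.array(X,float)),cv2.Rodrigues(np.array(f["R"]))[0],np.array(f["t"]),k,d)[0][:,0]
E
python3 - <<'E'
from h import *
np.set_printoptions(precision=1,suppress=True)
T=r.grab_frame("top");S=r.grab_frame("scene")
for n,uv in dict(ff=(176.25,193.75),nf=(156.75,284.5),fr=(58.25,175.5),nr=(34.5,266)).items(): print(n,atz(T,uv,165))
print("S ff",atz(S,(369.3,260.7),165),"S nf",atz(S,(421,202.7),165))
print("tri ff",tri([(T,(176.25,193.75)),(S,(369.3,260.7))]),"nf",tri([(T,(156.75,284.5)),(S,(421,202.7))]))
print("pad",atz(T,(190.5,243),142))
c=lambda x,y:(x/4.4+170,y/4.4+190)
print("plate top ends",atz(T,c(605,263),125),atz(T,c(592,385),125))
print("tongue end",atz(T,c(756,255),40),atz(T,c(730,450),40))
E
```

```text
ff [595.9 110.4 165. ]
nf [389.2 146.4 165. ]
fr [641.9 383.  165. ]
nr [434.2 417.4 165. ]
S ff [597.2 111.7 165. ] S nf [390.3 147.3 165. ]
tri ff [596.3 111.3 162.8] nf [389.2 147.1 163.3]
pad [483.4  79.7 142. ]
plate top ends [ 465.8 -193.3  125. ] [ 401. -185.  125.]
tongue end [ 477.1 -287.3   40. ] [ 364.8 -268.1   40. ]
```

jog_arm(
  plan="0 0 0.07 -15 -18 0 255;0 0 0.19 -40 -50 0 255;0 0 0.31 -67 -84 0 255;0 0 0.43 -93 -117 0 255;0 0 0.55 -120 -150 0 255;0 0 0.67 -146 -183 0 255;0 0 0.79 -172 -216 0 255;0 0 0.91 -198 -249 0 255;0 0 1.03 -224 -282 0 255;0 0 1.15 -250 -315 0 255;0 0 1.27 -272 -343 0 255;0 0 1.39 -290 -365 0 255",
  grip_force=40,
)

```text
time: 1.25
eef_pos: [369.8, 166.3, 231.3]
tcp_rot: [-3.141, -0.0, 1.397]
ft_force: [-0.4, 0.8, 1.0]
finger_gap: 0.001
```

```bash
python3 - <<'E'
from h import *
np.set_printoptions(precision=3,suppress=True)
print(r.observe())
f=r.grab_frame("wrist"); cv2.imwrite("pics/w1.png",f["image"])
E
```

```text
{'time': 1.25, 'qpos': array([-0.973, -0.127,  0.423,  2.163,  0.058,  1.095, -0.753]), 'dq': array([ 0.427, -0.122,  0.301,  0.075,  0.074,  0.004, -0.734]), 'joint_efforts': array([ -1.927, -15.457,  -2.12 , -23.894,  -0.076,   0.095,   0.568]), 'eef_pos': array([369.805, 166.277, 231.279]), 'tcp_rot': array([-3.141, -0.   ,  1.397]), 'ft_force': array([-0.423,  0.821,  0.995]), 'moment': array([-0.048, -0.031,  0.038]), 'finger_gap': 0.0010230756465392378}
```

View pics/w1.png

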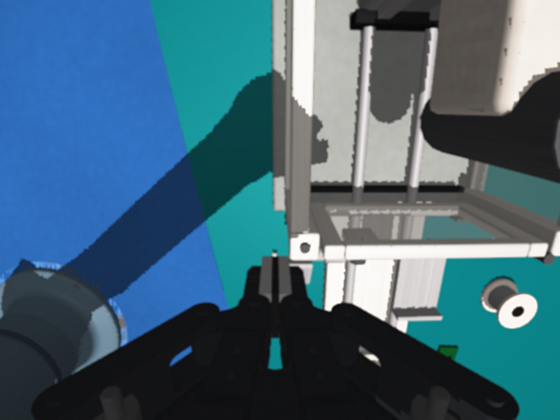

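jog_arm(
  plan="0 0 0 -20 20 0 255;0 0 0 -48 50 0 255;0 0 0 -75 80 0 255;0 0 0 -100 105 0 255;0 0 0 -120 128 0 255;0 0 0 -120 128 0 255;0 0 0 -120 128 0 255",
)

```text
time: 1.88
eef_pos: [476.8, 29.3, 231.4]
tcp_rot: [3.141, 0.001, 1.403]
ft_force: [0.5, -0.3, -0.3]
finger_gap: 0.003
```

```bash
python3 - <<'E'
from h import *
np.set_printoptions(precision=3,suppress=True)
print(r.observe()["qpos"],r.observe()["eef_pos"],r.observe()["tcp_rot"])
f=r.grab_frame("wrist"); cv2.imwrite("pics/w2.png",f["image"]);pickle.dump(f,open("w2.pkl","wb"))
E
```

```text
[-0.799  0.041  0.674  2.026 -0.028  1.084 -0.28 ] [476.755  29.291 231.433] [3.141 0.001 1.403]
```

View pics/w2.png

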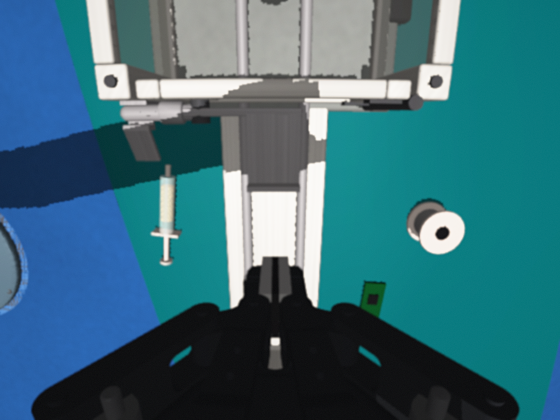

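```bash
python3 - <<'E'
from h import *
a=cv2.imread("pics/w2.png")[70:200,100:460]
a=cv2.convertScaleAbs(a,alpha=1.6,beta=10)
cv2.imwrite("pics/w2c.png",cv2.resize(a[:,:],None,fx=2.2,fy=2.2,interpolation=cv2.INTER_CUBIC))
cv2.imwrite("pics/w2d.png",cv2.resize(a[20:,90:240],None,fx=5,fy=5,interpolation=cv2.INTER_CUBIC))
E
```

```text
(no output)
```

View pics/w2c.png

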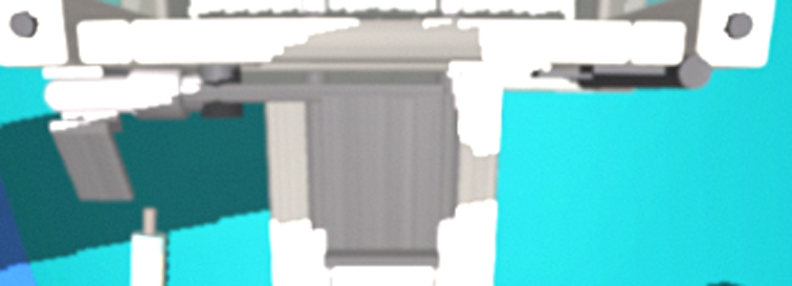

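View pics/w2d.png

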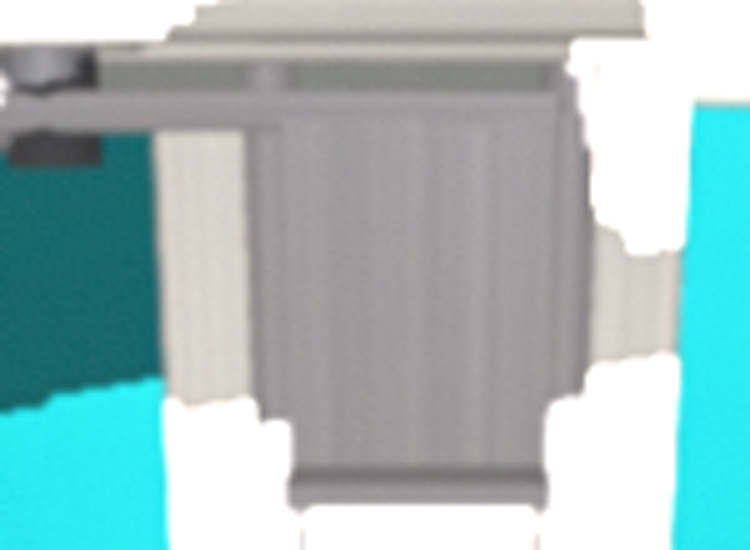

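```bash
cat >> h.py <<'E'
XM=np.array([.1683,.9857]);YM=np.array([-.9857,.1683])
PM=np.array([493.,129.3])
def mach(X): d=np.array(X[:2])-PM; return np.array([d@XM,d@YM])
E
python3 - <<'E'
from h import *
np.set_printoptions(precision=1,suppress=True)
f=pickle.load(open("w2.pkl","rb"))
for n,uv,z in [("nf",(111,81),165),("ff",(436,80.5),165),("lipL",(190+290/5,90+495/5),154),("lipR",(190+545/5,90+495/5),154),("lipin",(273.5,90+470/5),154),("hinge",(413.6,102.7),165),("gate top outer edge",(273,70+66/2.2),165),("gate top outer edge",(150,70+66/2.2),165),("padbarside",(273,90+95/5),142)]:
    X=atz(f,uv,z); print(n,X,mach(X))
E
```

```text
nf [388.9 146.1 165. ] [ -0.9 105.4]
ff [597.2 111.2 165. ] [  -0.4 -105.8]
lipL [461.7  57.3 154. ] [-76.2  18.8]
lipR [499.1  51.  154. ] [-76.2 -19.2]
lipin [481.   57.9 154. ] [-72.4  -0.2]
hinge [581.8  99.4 165. ] [-14.5 -92.5]
gate top outer edge [490.6 115.7 165. ] [-13.8   0.1]
gate top outer edge [411.1 129.9 165. ] [-13.2  80.8]
padbarside [489.5 110.3 142. ] [-19.3   0.2]
```

jog_arm(
  plan="0 0 0 15 0 5 255;0 0 0 35 0 20 255;0 0 0 45 -1 40 255;0 0 0 45 -1 60 255;0 0 0 45 -1 70 255;0 0 0 45 -1 70 255;0 0 0 45 -1 70 255",
)

```text
time: 2.52
eef_pos: [481.4, 76.4, 160.8]
tcp_rot: [-3.14, 0.001, 1.409]
ft_force: [0.5, -0.6, 0.6]
finger_gap: 0.0
```

```bash
python3 - <<'E'
from h import *
np.set_printoptions(precision=3,suppress=True)
o=r.observe();print(o["qpos"],o["eef_pos"],o["tcp_rot"],mach(o["eef_pos"]),o["ft_force"])
f=r.grab_frame("wrist"); cv2.imwrite("pics/w3.png",f["image"][0:420])
E
```

```text
[-0.819  0.176  0.631  2.071 -0.129  0.934 -0.28 ] [481.414  76.439 160.772] [-3.14   0.001  1.409] [-54.055   2.524] [ 0.501 -0.613  0.58 ]
```

View pics/w3.png

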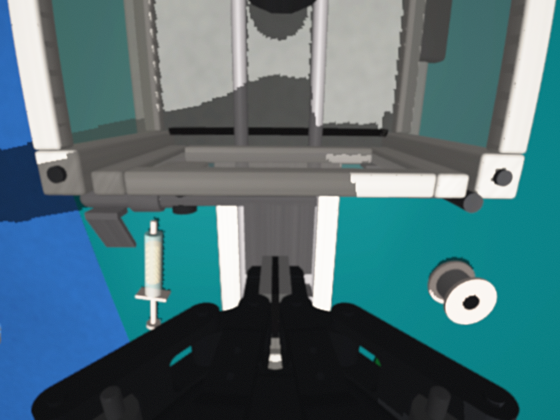

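jog_arm(
  plan="0 0 0 0 0 8 255;0 0 0 0 0 16 255;0 0 0 0 0 22 255;0 0 0 0 0 27 255;0 0 0 0 0 31 255;0 0 0 0 0 35 255;0 0 0 0 0 36 255;0 0 0 0 0 36 255",
)

```text
time: 3.23
eef_pos: [482.0, 75.3, 124.8]
tcp_rot: [-3.141, 0.001, 1.407]
ft_force: [0.9, 0.9, 0.8]
finger_gap: 0.003
```

```bash
python3 - <<'E'
from h import *
np.set_printoptions(precision=3,suppress=True)
o=r.observe();print(o["eef_pos"],o["tcp_rot"],mach(o["eef_pos"]),o["ft_force"])
for n in ["wrist","scene"]:
  f=r.grab_frame(n); cv2.imwrite(f"pics/{n}4.png",f["image"] if n=="wrist" else cv2.resize(f["image"][150:290,300:480],None,fx=4,fy=4))
E
```

```text
[481.996  75.302 124.823] [-3.141  0.001  1.407] [-55.078   1.759] [0.937 0.944 0.752]
```

View pics/wrist4.png

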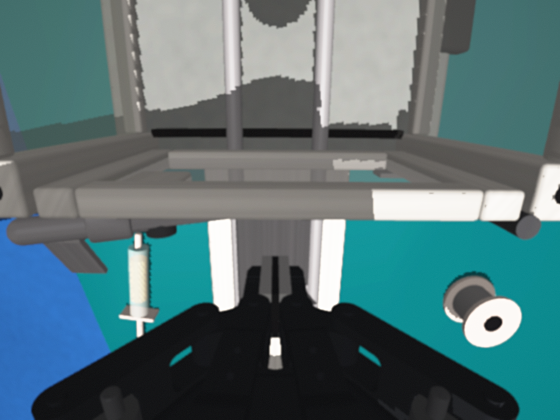

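View pics/scene4.png

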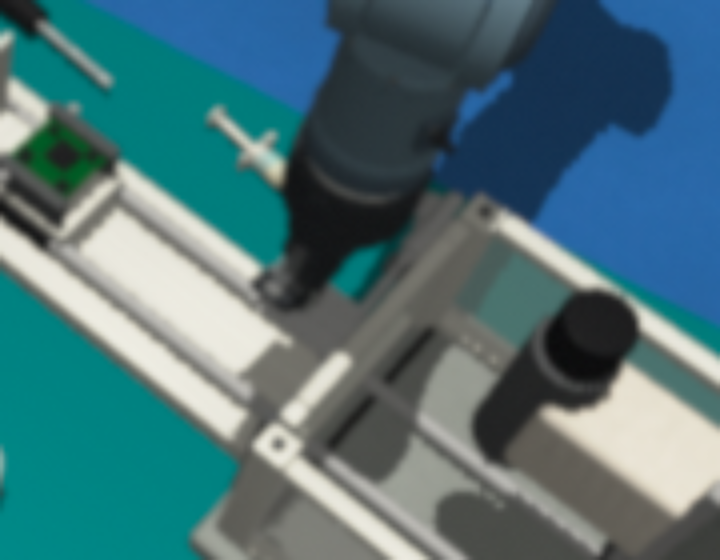

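```bash
cat >> h.py <<'E'
def rows(path, start, closure=255):
    # path: list of (mx,my,z,yawm); start same; yawm=tool yaw minus machine yaw
    o=[]
    a=start[3]; ex=np.array([np.cos(a),np.sin(a)]); ey=np.array([np.sin(a),-np.cos(a)])
    for p in path:
        d=np.array(p[:2])-np.array(start[:2])
        o.append("0 0 %.3g %d %d %d %d"%(round(-(p[3]-a),2)+0,round(d@ex),round(d@ey),round(start[2]-p[2]),closure))
    print(";".join(o))
H=np.array([-14.,-94.])
def rot(t,l): c,s=np.cos(t),np.sin(t); return H+np.array([c*l[0]-s*l[1],s*l[0]+c*l[1]])
YAWM=1.4017
E
python3 - <<'E'
from h import *
st=(-55,1.8,124.8,0.005)
P=[]
for i,t in enumerate([0,0,.02,.07,.13,.2,.28,.36,.44,.52,.6,.66]):
    l=(-41-min(6,3*(i+1)),95.8); P.append((*rot(t,l),124.8,.005+t))
rows(P,st)
E
```

```text
0 0 0 -3 0 0 255;0 0 0 -6 0 0 255;0 0 -0.02 -8 1 0 255;0 0 -0.07 -13 3 0 255;0 0 -0.13 -18 7 0 255;0 0 -0.2 -24 11 0 255;0 0 -0.28 -31 17 0 255;0 0 -0.36 -37 23 0 255;0 0 -0.44 -42 29 0 255;0 0 -0.52 -48 36 0 255;0 0 -0.6 -52 43 0 255;0 0 -0.66 -55 49 0 255
```

jog_arm(
  plan="0 0 0 -3 0 0 255;0 0 0 -6 0 0 255;0 0 -0.02 -8 1 0 255;0 0 -0.07 -13 3 0 255;0 0 -0.13 -18 7 0 255;0 0 -0.2 -24 11 0 255;0 0 -0.28 -31 17 0 255;0 0 -0.36 -37 23 0 255;0 0 -0.44 -42 29 0 255;0 0 -0.52 -48 36 0 255;0 0 -0.6 -52 43 0 255;0 0 -0.66 -55 49 0 255",
)

```text
time: 4.33
eef_pos: [522.2, 12.8, 125.5]
tcp_rot: [3.141, -0.0, 2.071]
ft_force: [0.0, -0.1, 0.4]
finger_gap: 0.003
```

```bash
python3 - <<'E'
from h import *
np.set_printoptions(precision=3,suppress=True)
o=r.observe();print(o["qpos"],o["eef_pos"],o["tcp_rot"],mach(o["eef_pos"]),o["ft_force"])
for n in ["wrist","top"]:
  f=r.grab_frame(n); cv2.imwrite(f"pics/{n}5.png",f["image"] if n=="wrist" else cv2.resize(f["image"][150:320,50:290],None,fx=3,fy=3))
E
```

```text
[-0.565  0.297  0.528  2.016 -0.193  0.876  0.569] [522.192  12.807 125.5  ] [ 3.141 -0.     2.071] [-109.914  -48.38 ] [ 0.044 -0.066  0.44 ]
```

View pics/wrist5.png

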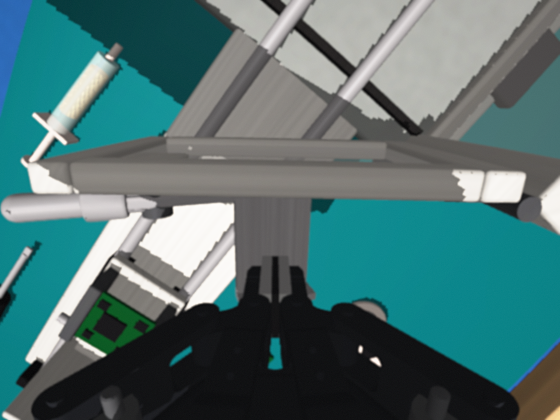

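View pics/top5.png

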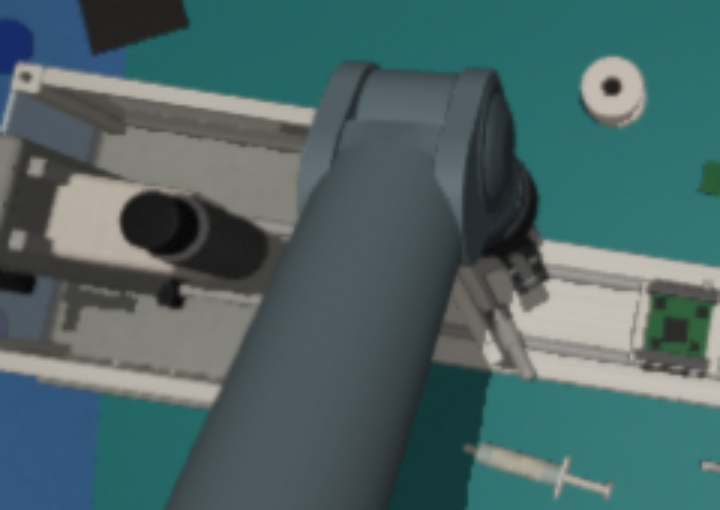

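```bash
python3 - <<'E'
from h import *
t0=.665; l=(-47,95.8)
st=(*rot(t0,l),124.8,t0)
P=[(*rot(t,l),124.8,t) for t in [.70,.78,.86,.94,1.02,1.1,1.18,1.26,1.34,1.41,1.46,1.5]]
print(st);rows(P,st)
E
```

```text
(np.float64(-110.09935381638685), np.float64(-47.615151222916616), 124.8, 0.665)
0 0 -0.03 -3 2 0 255;0 0 -0.11 -11 6 0 255;0 0 -0.19 -18 11 0 255;0 0 -0.27 -24 16 0 255;0 0 -0.35 -30 22 0 255;0 0 -0.44 -36 29 0 255;0 0 -0.51 -41 36 0 255;0 0 -0.59 -46 43 0 255;0 0 -0.68 -50 50 0 255;0 0 -0.74 -52 57 0 255;0 0 -0.79 -54 62 0 255;0 0 -0.83 -56 66 0 255
```

jog_arm(
  plan="0 0 -0.03 -3 2 0 255;0 0 -0.11 -11 6 0 255;0 0 -0.19 -18 11 0 255;0 0 -0.27 -24 16 0 255;0 0 -0.35 -30 22 0 255;0 0 -0.44 -36 29 0 255;0 0 -0.51 -41 36 0 255;0 0 -0.59 -46 43 0 255;0 0 -0.67 -50 50 0 255;0 0 -0.74 -52 57 0 255;0 0 -0.79 -54 62 0 255;0 0 -0.83 -56 66 0 255",
)

```text
time: 5.43
eef_pos: [605.8, -3.7, 124.9]
tcp_rot: [3.141, -0.002, 2.898]
ft_force: [-1.3, 2.0, -0.3]
finger_gap: -0.001
```

```bash
python3 - <<'E'
from h import *
np.set_printoptions(precision=3,suppress=True)
o=r.observe();print(o["qpos"],o["eef_pos"],o["tcp_rot"],mach(o["eef_pos"]),o["ft_force"])
for n in ["wrist","top"]:
  f=r.grab_frame(n); cv2.imwrite(f"pics/{n}6.png",f["image"] if n=="wrist" else cv2.resize(f["image"][150:320,50:290],None,fx=3,fy=3))
E
```

```text
[-0.35   0.431  0.357  1.809 -0.183  0.936  1.413] [605.782  -3.657 124.895] [ 3.141 -0.002  2.898] [-112.074 -133.546] [-1.316  1.996 -0.303]
```

View pics/wrist6.png

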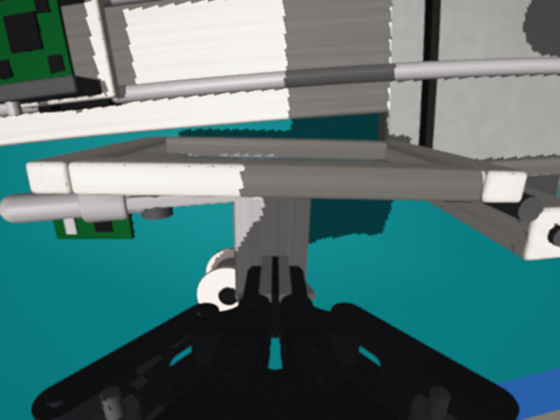

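View pics/top6.png

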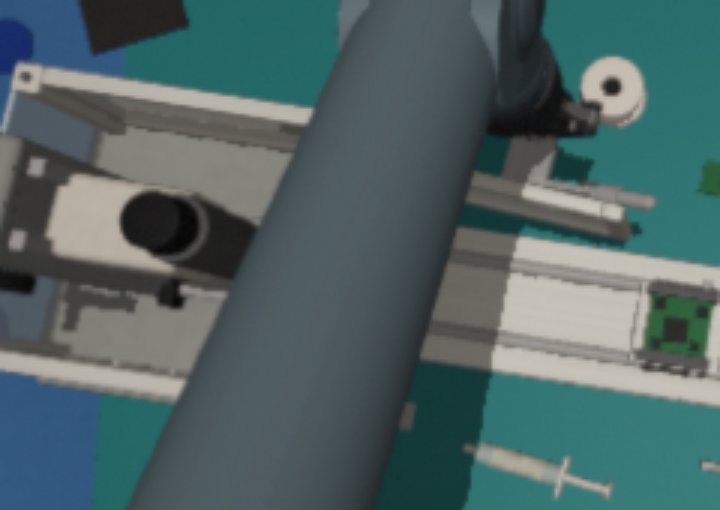

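```bash
python3 - <<'E'
from h import *
st=(-112,-133.5,124.9,1.496)
P=[(-112,-130,124.9,1.5),(-112,-130,140,1.5),(-112,-130,165,1.5),(-112,-130,200,1.5),(-118,-127,225,1.5),(-145,-117,230,1.5),(-180,-98,230,1.52),(-216,-77,230,1.54),(-252,-57,230,1.57),(-290,-38,230,1.57),(-325,-18,230,1.57),(-355,0,230,1.57)]
rows(P,st)
E
```

```text
0 0 0 3 0 0 255;0 0 0 3 0 -15 255;0 0 0 3 0 -40 255;0 0 0 3 0 -75 255;0 0 0 6 -6 -100 255;0 0 0 14 -34 -105 255;0 0 -0.02 30 -70 -105 255;0 0 -0.04 49 -108 -105 255;0 0 -0.07 66 -145 -105 255;0 0 -0.07 82 -185 -105 255;0 0 -0.07 99 -221 -105 255;0 0 -0.07 115 -252 -105 255
```

jog_arm(
  plan="0 0 0 3 0 0 255;0 0 0 3 0 -15 255;0 0 0 3 0 -40 255;0 0 0 3 0 -75 255;0 0 0 6 -6 -100 255;0 0 0 14 -34 -105 255;0 0 -0.02 30 -70 -105 255;0 0 -0.04 49 -108 -105 255;0 0 -0.07 66 -145 -105 255;0 0 -0.07 82 -185 -105 255;0 0 -0.07 99 -221 -105 255;0 0 -0.07 115 -252 -105 255",
)

```text
time: 6.53
eef_pos: [430.5, -223.7, 230.1]
tcp_rot: [3.142, -0.0, 2.963]
ft_force: [-0.3, 0.1, 0.3]
finger_gap: 0.0
```

jog_arm(
  plan="0 0 0 0 0 0 255;0 0 0 0 0 0 255",
)

```text
time: 6.7
eef_pos: [431.1, -223.3, 230.2]
tcp_rot: [3.14, -0.0, 2.959]
ft_force: [0.6, 1.4, -0.3]
finger_gap: 0.0
```

```bash
python3 - <<'E'
from h import *
np.set_printoptions(precision=3,suppress=True)
o=r.observe();print(o["qpos"],o["eef_pos"],o["tcp_rot"],mach(o["eef_pos"]),o["ft_force"])
for n in ["wrist","top"]:
  f=r.grab_frame(n); pickle.dump(f,open(n+"7.pkl","wb"));cv2.imwrite(f"pics/{n}7.png",f["image"] if n=="wrist" else cv2.resize(f["image"][150:320,110:370],None,fx=3,fy=3))
E
```

```text
[-0.127  0.063  0.545  2.006 -0.038  1.083  1.823] [ 431.126 -223.314  230.188] [ 3.14  -0.     2.959] [-357.985    1.644] [ 0.637  1.395 -0.305]
```

View pics/wrist7.png

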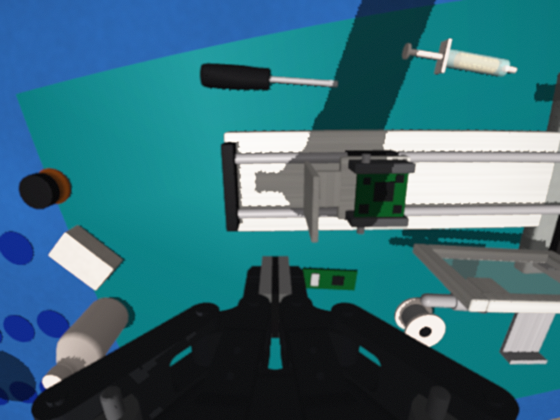

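View pics/top7.png

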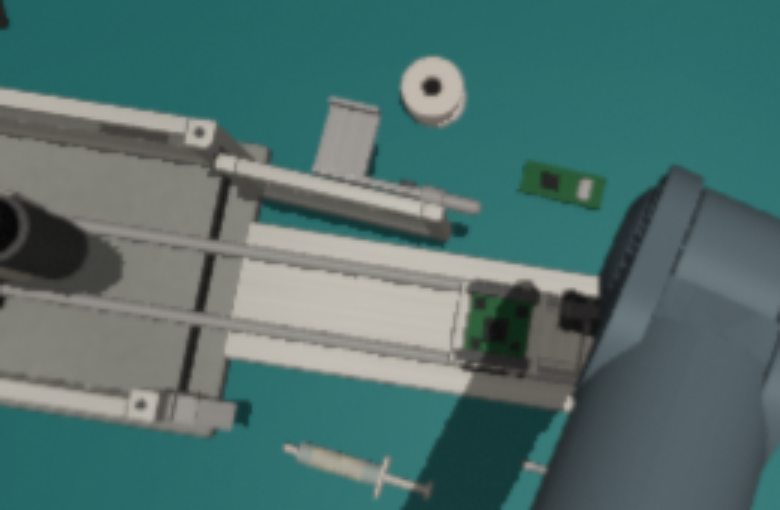

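```bash
python3 - <<'E'
from h import *
np.set_printoptions(precision=1,suppress=True)
f=pickle.load(open("wrist7.pkl","rb"));T=pickle.load(open("top7.pkl","rb"))
cv2.imwrite("pics/w7c.png",cv2.resize(f["image"][140:260,270:420],None,fx=5,fy=5,interpolation=cv2.INTER_CUBIC))
for uv in [(311,240),(307,165),(319,240),(316,165)]: print(mach(atz(f,uv,125)))
c=lambda x,y:(x/3+110,y/3+150)
a=mach(atz(T,c(228,162),165));b=mach(atz(T,c(430,210),165));d=b-a;print(a,b,np.arctan2(-d[0],d[1]))
E
```

```text
[-326.2  -27.3]
[-331.1   39.4]
[-319.1  -27.4]
[-323.7   39.3]
[-28.3 -84.3] [-187.8  -71.8] 1.4923720613913012
```

View pics/w7c.png

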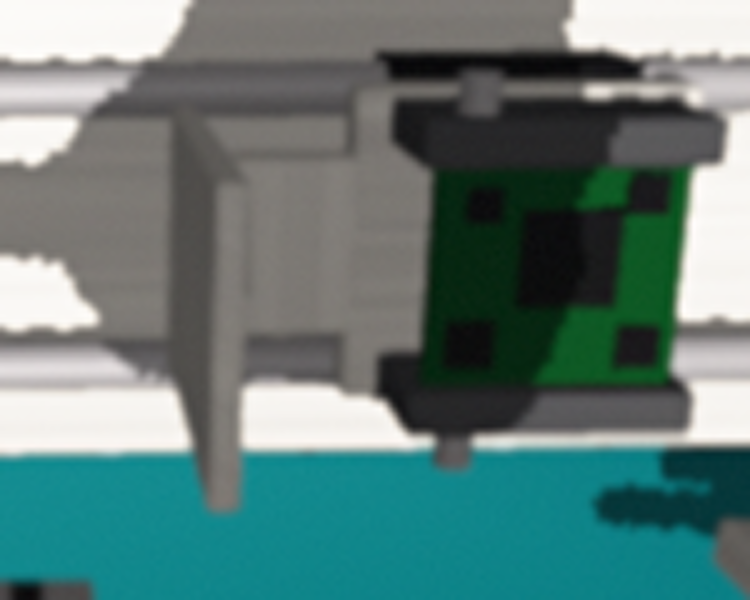

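jog_arm(
  plan="0 0 0 0 0 25 255;0 0 0 0 0 60 255;0 0 0 0 0 95 255;0 0 0 0 0 115 255;0 0 0 -1 0 125 255;0 0 0 -1 5 125 255;0 0 0 -1 12 125 255;0 0 0 -1 20 125 255;0 0 0 -1 30 125 255;0 0 0 -1 45 125 255;0 0 0 -1 62 125 255;0 0 0 -1 80 125 255",
)

```text
time: 7.8
eef_pos: [449.9, -142.2, 106.8]
tcp_rot: [-3.141, 0.004, 2.966]
ft_force: [0.7, -2.3, -0.3]
finger_gap: 0.001
```

jog_arm(
  plan="0 0 0 0 18 0 255;0 0 0 0 36 0 255;0 0 0 0 54 0 255;0 0 0 0 72 0 255;0 0 0 0 90 0 255;0 0 0 0 108 0 255;0 0 0 0 126 0 255;0 0 0 0 144 0 255;0 0 0 0 160 0 255;0 0 0 0 172 0 255;0 0 0 0 182 0 255;0 0 0 0 190 0 255",
)

```text
time: 8.8
eef_pos: [482.3, 46.0, 106.2]
tcp_rot: [3.141, 0.001, 2.968]
ft_force: [-0.5, -1.8, 1.4]
finger_gap: 0.002
```

```bash
python3 - <<'E'
from h import *
np.set_printoptions(precision=3,suppress=True)
o=r.observe();print(o["qpos"],o["eef_pos"],o["tcp_rot"],mach(o["eef_pos"]),o["ft_force"])
for n in ["wrist","scene"]:
  f=r.grab_frame(n); pickle.dump(f,open(n+"8.pkl","wb"));cv2.imwrite(f"pics/{n}8.png",f["image"] if n=="wrist" else cv2.resize(f["image"][120:300,250:490],None,fx=3,fy=3))
E
```

```text
[-0.507  0.242  0.362  2.109 -0.118  0.808  1.324] [482.318  46.003 106.18 ] [3.141 0.001 2.968] [-83.903  -3.49 ] [-0.507 -1.809  1.405]
```

View pics/wrist8.png

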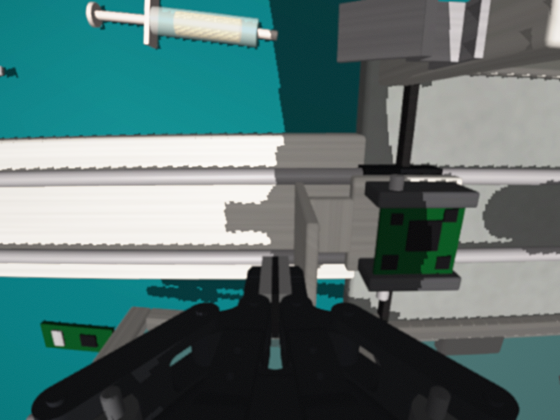

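View pics/scene8.png

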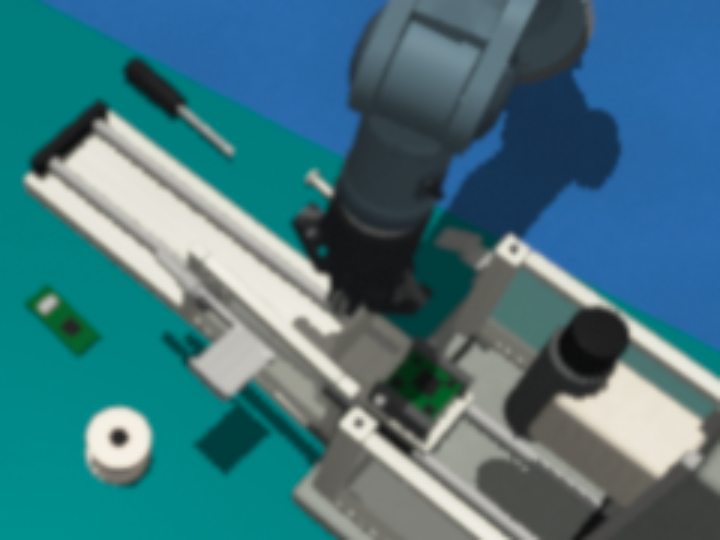

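jog_arm(
  plan="0 0 0 0 8 0 255;0 0 0 1 17 0 255;0 0 0 1 26 0 255;0 0 0 2 35 0 255;0 0 0 2 43 0 255;0 0 0 2 51 0 255;0 0 0 3 58 0 255;0 0 0 3 64 0 255;0 0 0 3 69 0 255;0 0 0 3 73 0 255;0 0 0 3 76 0 255;0 0 0 3 78 0 255",
)

```text
time: 9.9
eef_pos: [492.0, 122.2, 105.2]
tcp_rot: [-3.141, -0.001, 2.967]
ft_force: [-0.3, -1.8, 1.3]
finger_gap: 0.003
```

```bash
python3 - <<'E'
from h import *
np.set_printoptions(precision=3,suppress=True)
o=r.observe();print(o["qpos"],o["eef_pos"],o["tcp_rot"],mach(o["eef_pos"]),o["ft_force"])
for n in ["wrist"]:
  f=r.grab_frame(n); pickle.dump(f,open(n+"9.pkl","wb"));cv2.imwrite(f"pics/{n}9.png",f["image"] if n=="wrist" else cv2.resize(f["image"][120:300,250:490],None,fx=3,fy=3))
E
```

```text
[-0.608  0.283  0.319  2.056 -0.12   0.821  1.178] [491.986 122.226 105.178] [-3.141 -0.001  2.967] [-7.144 -0.191] [-0.254 -1.767  1.267]
```

View pics/wrist9.png

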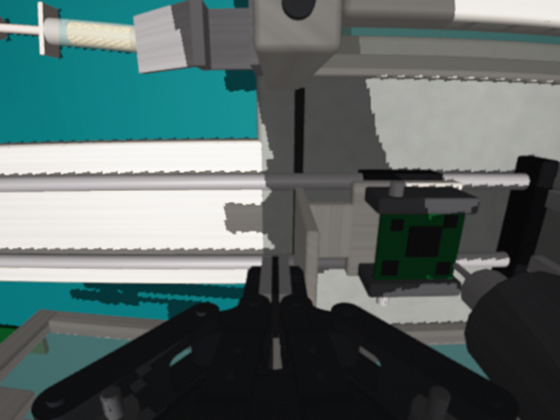

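jog_arm(
  plan="0 0 0 0 2 0 255;0 0 0 0 4 0 255;0 0 0 0 6 0 255;0 0 0 0 8 0 255;0 0 0 0 8 0 255;0 0 0 0 8 0 255",
)

```text
time: 10.45
eef_pos: [492.9, 127.6, 105.1]
tcp_rot: [-3.139, -0.002, 2.966]
ft_force: [-1.9, -5.1, 2.4]
finger_gap: -0.001
```

jog_arm(
  plan="0 0 0 0 1 0 255;0 0 0 0 2 0 255;0 0 0 0 3 0 255;0 0 0 0 3 0 255",
)

```text
time: 10.78
eef_pos: [492.9, 127.7, 105.1]
tcp_rot: [-3.135, -0.003, 2.964]
ft_force: [-3.5, -9.3, 6.7]
finger_gap: 0.001
```

```bash
python3 - <<'E'
from h import *
np.set_printoptions(precision=3,suppress=True)
o=r.observe();print(mach(o["eef_pos"]),o["ft_force"])
for n in ["wrist","top","scene"]:
  f=r.grab_frame(n); pickle.dump(f,open(n+"10.pkl","wb"));cv2.imwrite(f"pics/{n}10.png",cv2.resize(f["image"][60:360,240:560],None,fx=2,fy=2,interpolation=cv2.INTER_CUBIC) if n=="wrist" else f["image"])
E
```

```text
[-1.617 -0.155] [-3.515 -9.326  6.697]
```

View pics/wrist10.png

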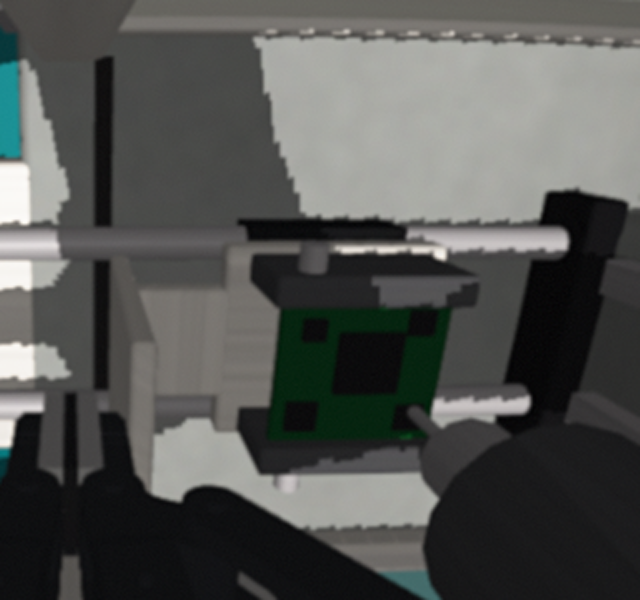

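View pics/scene10.png

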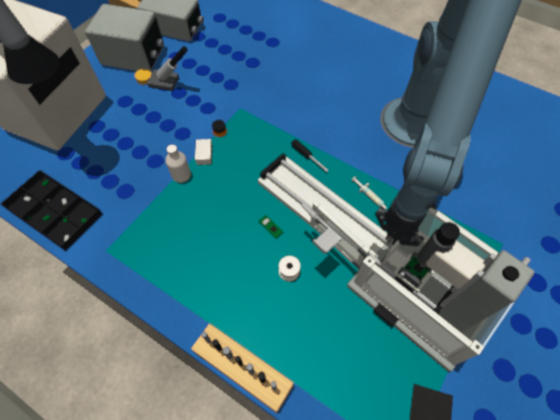

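```bash
python3 - <<'E'
from h import *
np.set_printoptions(precision=1,suppress=True)
f=pickle.load(open("wrist10.pkl","rb"));
for uv in [(306.5,232.5),(240+132/2,60+450/2),(240+155/2,60+345/2)]: print(mach(atz(f,uv,125)))
f=pickle.load(open("wrist7.pkl","rb"))
for uv in [(313.4,175.6),(311.4,242)]: print(mach(atz(f,uv,125)))
f=pickle.load(open("wrist9.pkl","rb"))
cv2.imwrite("pics/w9c.png",cv2.resize(f["image"][60:360,240:560],None,fx=2,fy=2,interpolation=cv2.INTER_CUBIC))
E
```

```text
[12.7 29.4]
[13.1  3.2]
[17.4 29.3]
[-325.6   30.6]
[-325.8  -29.2]
```

```bash
python3 - <<'E'
from h import *
st=(-1.6,0,105,1.564)
E_=rot(1.49,(-45,42));print(E_)
P=[(-10,0,105,1.564),(-25,0,110,1.564),(-40,0,140,1.564),(-45,0,180,1.564),(-48,-5,215,1.564),(-50,-30,230,1.55),(-53,-65,230,1.53),(-56,-100,230,1.51),(*E_,230,1.49),(*E_,230,1.49)]
rows(P,st)
E
```

```text
[ -59.49486577 -135.46344401]
0 0 0 0 -8 0 255;0 0 0 0 -23 -5 255;0 0 0 0 -38 -35 255;0 0 0 0 -43 -75 255;0 0 0 -5 -46 -110 255;0 0 0.01 -30 -48 -125 255;0 0 0.03 -65 -51 -125 255;0 0 0.05 -100 -54 -125 255;0 0 0.07 -136 -57 -125 255;0 0 0.07 -136 -57 -125 255
```

jog_arm(
  plan="0 0 0 0 -12 0 255;0 0 0 0 -27 -5 255;0 0 0 0 -42 -35 255;0 0 0 0 -47 -75 255;0 0 0 -5 -50 -110 255;0 0 0.01 -30 -52 -125 255;0 0 0.03 -65 -55 -125 255;0 0 0.05 -100 -58 -125 255;0 0 0.07 -136 -61 -125 255;0 0 0.07 -136 -61 -125 255;0 0 0.07 -136 -61 -125 255",
)

```text
time: 11.85
eef_pos: [618.6, 47.4, 229.7]
tcp_rot: [-3.141, 0.0, 2.895]
ft_force: [-0.5, -0.1, 0.4]
finger_gap: -0.0
```

```bash
python3 - <<'E'
from h import *
np.set_printoptions(precision=3,suppress=True)
o=r.observe();print(o["qpos"],o["eef_pos"],o["tcp_rot"][2]-YAWM,mach(o["eef_pos"]),o["ft_force"])
for n in ["wrist","top"]:
  f=r.grab_frame(n); pickle.dump(f,open(n+"11.pkl","wb"));cv2.imwrite(f"pics/{n}11.png",f["image"] if n=="wrist" else cv2.resize(f["image"][150:320,50:310],None,fx=3,fy=3))
E
```

```text
[-0.479  0.345  0.416  1.69  -0.15   1.138  1.302] [618.601  47.366 229.68 ] 1.4928892866814492 [ -59.624 -137.594] [-0.508 -0.135  0.434]
```

View pics/wrist11.png

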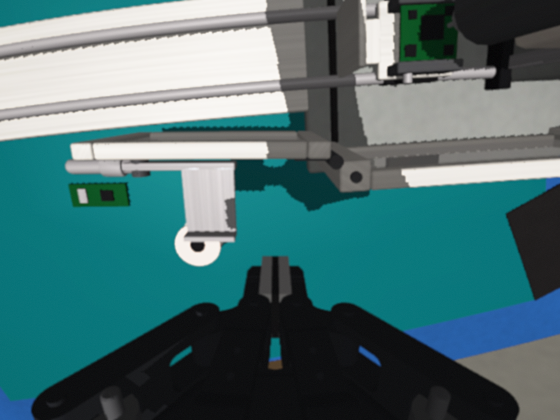

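View pics/top11.png

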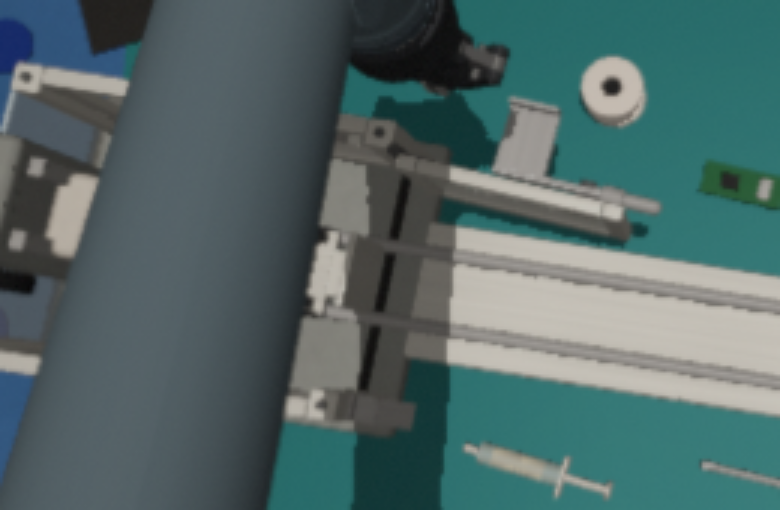

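```bash
python3 - <<'E'
from h import *
st=(-59.6,-137.6,118,1.491)
P=[]
for t,l in [(1.49,-40),(1.49,-32),(1.49,-25),(1.49,-18),(1.48,-12),(1.43,-11),(1.35,-11),(1.26,-11),(1.17,-11),(1.08,-11),(.99,-11),(.9,-11)]: P.append((*rot(t,(l,42)),118,t))
rows(P,st)
t0=.9; st=(*rot(t0,(-11,42)),118,t0)
P=[(*rot(t,(-11,42)),118,t) for t in [.81,.73,.66,.6,.54,.48,.42,.36,.31,.27,.23,.2]]; rows(P,st)
t0=.2; st=(*rot(t0,(-11,42)),118,t0)
P=[(*rot(t,(-11,42)),118,t) for t in [.18,.16,.14,.12,.1,.08,.06,.04,.02,.0,-.02,-.02]]; rows(P,st); print(st)
E
```

```text
0 0 0 7 0 0 255;0 0 0 15 0 0 255;0 0 0 22 0 0 255;0 0 0 29 0 0 255;0 0 0.01 36 0 0 255;0 0 0.06 39 -1 0 255;0 0 0.14 42 -1 0 255;0 0 0.23 46 -1 0 255;0 0 0.32 50 -1 0 255;0 0 0.41 54 -1 0 255;0 0 0.5 58 0 0 255;0 0 0.59 61 1 0 255
0 0 0.09 4 -1 0 255;0 0 0.17 7 -1 0 255;0 0 0.24 10 -1 0 255;0 0 0.3 13 -1 0 255;0 0 0.36 16 -1 0 255;0 0 0.42 18 -1 0 255;0 0 0.48 21 0 0 255;0 0 0.54 23 0 0 255;0 0 0.59 25 1 0 255;0 0 0.63 27 2 0 255;0 0 0.67 28 2 0 255;0 0 0.7 30 3 0 255
0 0 0.02 1 0 0 255;0 0 0.04 2 0 0 255;0 0 0.06 3 -1 0 255;0 0 0.08 3 -1 0 255;0 0 0.1 4 -1 0 255;0 0 0.12 5 -1 0 255;0 0 0.14 6 -1 0 255;0 0 0.16 7 -1 0 255;0 0 0.18 8 -1 0 255;0 0 0.2 9 -1 0 255;0 0 0.22 9 -1 0 255;0 0 0.22 9 -1 0 255
(np.float64(-33.12484424964623), np.float64(-55.022566369413525), 118, 0.2)
```

jog_arm(
  plan="0 0 0 0 0 25 255;0 0 0 0 0 60 255;0 0 0 0 0 90 255;0 0 0 0 0 112 255;0 0 0 0 0 112 255;0 0 0 0 0 112 255",
)

```text
time: 12.45
eef_pos: [615.4, 49.7, 117.6]
tcp_rot: [-3.141, -0.003, 2.898]
ft_force: [0.2, -0.2, 0.2]
finger_gap: 0.002
```

```bash
python3 - <<'E'
from h import *
np.set_printoptions(precision=3,suppress=True)
o=r.observe();print(o["eef_pos"],o["tcp_rot"][2]-YAWM,mach(o["eef_pos"]),o["ft_force"])
f=r.grab_frame("wrist"); cv2.imwrite("pics/w12.png",f["image"])
E
```

```text
[615.357  49.666 117.643] 1.496254652125467 [ -57.903 -134.01 ] [ 0.235 -0.187  0.168]
```

View pics/w12.png

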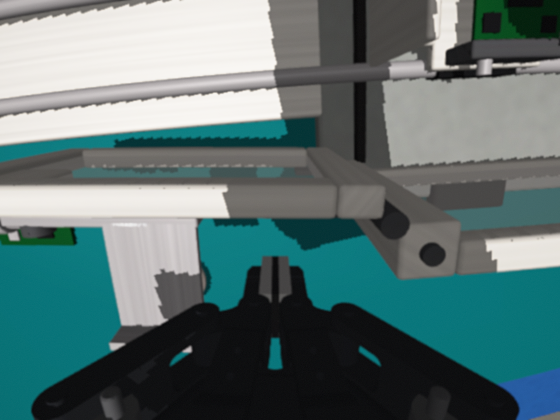

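jog_arm(
  plan="0 0 0 7 0 0 255;0 0 0 15 0 0 255;0 0 0 22 0 0 255;0 0 0 28 0 0 255;0 0 0.01 33 0 0 255;0 0 0.06 36 -1 0 255;0 0 0.14 40 -1 0 255;0 0 0.23 44 -1 0 255;0 0 0.32 48 -1 0 255;0 0 0.41 52 -1 0 255;0 0 0.5 56 0 0 255;0 0 0.59 59 1 0 255",
)

```text
time: 13.5
eef_pos: [560.8, 63.8, 118.9]
tcp_rot: [3.14, 0.001, 2.302]
ft_force: [1.1, -0.4, 0.9]
finger_gap: -0.001
```

```bash
python3 - <<'E'
from h import *
np.set_printoptions(precision=3,suppress=True)
o=r.observe();print(o["qpos"],o["eef_pos"],o["tcp_rot"][2]-YAWM,mach(o["eef_pos"]),rot(.9,(-11,42)),o["ft_force"])
f=r.grab_frame("wrist"); cv2.imwrite("pics/w13.png",f["image"])
E
```

```text
[-0.615  0.384  0.511  1.922 -0.237  0.892  0.745] [560.781  63.761 118.911] 0.8999068170126883 [-53.194 -77.842] [-53.737 -76.509] [ 1.14  -0.392  0.859]
```

View pics/w13.png

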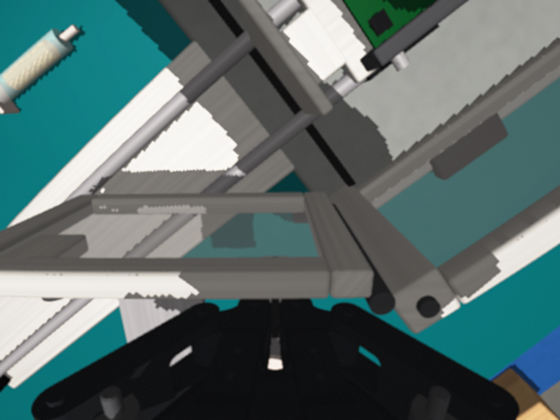

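jog_arm(
  plan="0 0 0.09 4 -1 0 255;0 0 0.17 7 -1 0 255;0 0 0.24 10 -1 0 255;0 0 0.3 13 -1 0 255;0 0 0.36 16 -1 0 255;0 0 0.42 18 -1 0 255;0 0 0.48 21 0 0 255;0 0 0.54 23 0 0 255;0 0 0.59 25 1 0 255;0 0 0.63 27 2 0 255;0 0 0.67 28 2 0 255;0 0 0.7 30 3 0 255",
)

```text
time: 14.55
eef_pos: [542.8, 87.1, 118.5]
tcp_rot: [3.141, 0.001, 1.606]
ft_force: [1.6, -2.9, 0.7]
finger_gap: -0.001
```

```bash
python3 - <<'E'
from h import *
np.set_printoptions(precision=3,suppress=True)
o=r.observe();print(o["qpos"],o["eef_pos"],o["tcp_rot"][2]-YAWM,mach(o["eef_pos"]),rot(.2,(-11,42)),o["ft_force"])
f=r.grab_frame("wrist"); cv2.imwrite("pics/w14.png",f["image"])
E
```

```text
[-0.787  0.385  0.655  1.962 -0.297  0.89   0.056] [542.762  87.13  118.535] 0.2039836154844008 [-33.192 -56.147] [-33.125 -55.023] [ 1.585 -2.899  0.651]
```

View pics/w14.png

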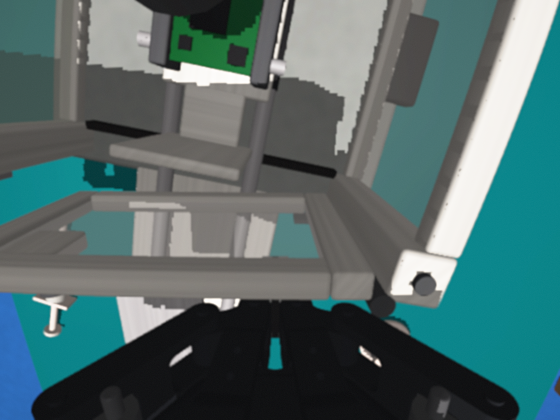

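jog_arm(
  plan="0 0 0.02 1 0 0 255;0 0 0.04 2 0 0 255;0 0 0.06 3 -1 0 255;0 0 0.08 3 -1 0 255;0 0 0.1 4 -1 0 255;0 0 0.12 5 -1 0 255;0 0 0.14 6 -1 0 255;0 0 0.16 7 -1 0 255;0 0 0.18 8 -1 0 255;0 0 0.2 9 -1 0 255;0 0 0.2 9 -1 0 255;0 0 0.2 9 -1 0 255",
)

```text
time: 15.6
eef_pos: [540.7, 95.2, 118.2]
tcp_rot: [-3.141, 0.003, 1.405]
ft_force: [-1.7, -7.6, 2.8]
finger_gap: 0.001
```

```bash
python3 - <<'E'
from h import *
np.set_printoptions(precision=3,suppress=True)
o=r.observe();print(o["eef_pos"],o["tcp_rot"][2]-YAWM,mach(o["eef_pos"]),rot(0,(-11,42)),o["ft_force"])
for n in ["wrist","scene"]:
  f=r.grab_frame(n); pickle.dump(f,open(n+"15.pkl","wb"));cv2.imwrite(f"pics/{n}15.png",f["image"] if n=="wrist" else cv2.resize(f["image"][150:300,330:480],None,fx=4,fy=4,interpolation=cv2.INTER_CUBIC))
E
```

```text
[540.726  95.152 118.195] 0.0028260981735361845 [-25.628 -52.791] [-25. -52.] [-1.742 -7.59   2.818]
```

View pics/wrist15.png

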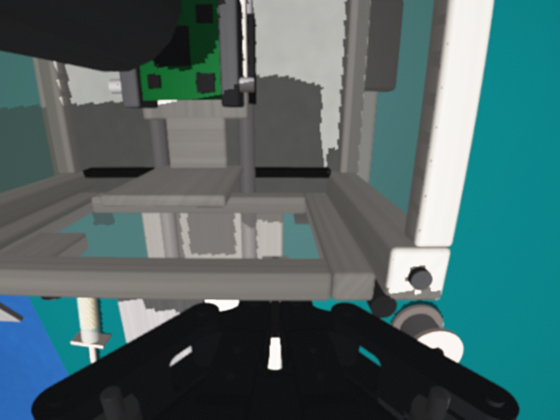

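View pics/scene15.png

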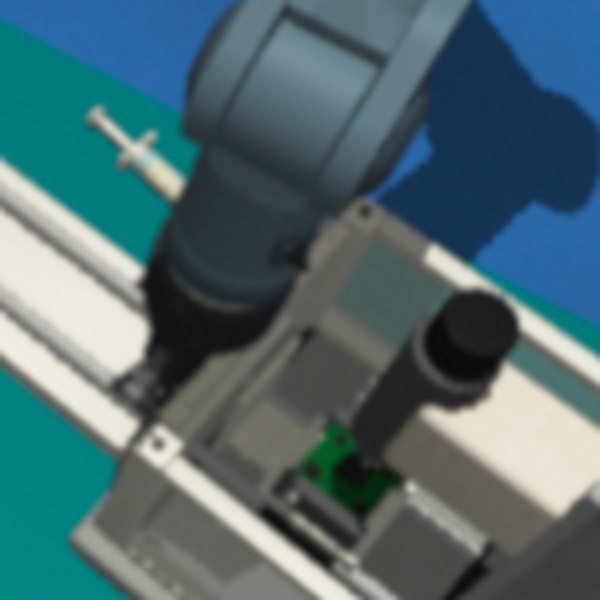

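jog_arm(
  plan="0 0 0 1 0 0 255;0 0 0 2 0 0 255;0 0 0 3 0 0 255;0 0 0 3 0 0 255",
)

```text
time: 16.03
eef_pos: [540.6, 95.1, 118.2]
tcp_rot: [-3.14, 0.006, 1.403]
ft_force: [-2.5, -11.3, 4.1]
finger_gap: -0.004
```

jog_arm(
  plan="0 0 0 1 0 0 255;0 0 0 2 0 0 255;0 0 0 2 0 0 255;0 0 0 2 0 0 255",
)

```text
time: 16.37
eef_pos: [540.6, 95.0, 118.1]
tcp_rot: [-3.139, 0.008, 1.401]
ft_force: [-3.5, -13.9, 5.4]
finger_gap: 0.0
```

```bash
python3 - <<'E'
from h import *
np.set_printoptions(precision=3,suppress=True)
o=r.observe();print(o["eef_pos"],o["tcp_rot"][2]-YAWM,mach(o["eef_pos"]),rot(0,(-11,42)),o["ft_force"])
E
```

```text
[540.637  95.044 118.133] -0.00044249481548996883 [-25.749 -52.721] [-25. -52.] [ -3.482 -13.854   5.438]
```

jog_arm(
  plan="0 0 0 -6 0 0 255;0 0 0 -16 0 0 255;0 0 0 -28 0 0 255;0 0 0 -38 0 0 255;0 0 0 -40 0 -25 255;0 0 0 -44 0 -60 255;0 0 0 -50 -10 -95 255;0 0 0 -60 -30 -110 255;0 0 0 -75 -55 -110 255;0 0 0 -85 -65 -110 255;0 0 0 -85 -65 -110 255;0 0 0 -85 -65 -110 255",
)

```text
time: 17.37
eef_pos: [463.6, 29.2, 228.4]
tcp_rot: [3.141, -0.003, 1.406]
ft_force: [0.2, -0.1, -0.4]
finger_gap: 0.001
```

```bash
python3 - <<'E'
from h import *
np.set_printoptions(precision=3,suppress=True)
o=r.observe();print(o["eef_pos"],o["tcp_rot"][2]-YAWM,mach(o["eef_pos"]),o["ft_force"])
f=r.grab_frame("wrist"); pickle.dump(f,open("w16.pkl","wb"));cv2.imwrite("pics/w16.png",cv2.resize(f["image"][0:260,40:480],None,fx=1.8,fy=1.8,interpolation=cv2.INTER_CUBIC))
E
```

```text
[463.649  29.243 228.443] 0.004686060988431162 [-103.566   12.091] [ 0.177 -0.129 -0.385]
```

View pics/w16.png

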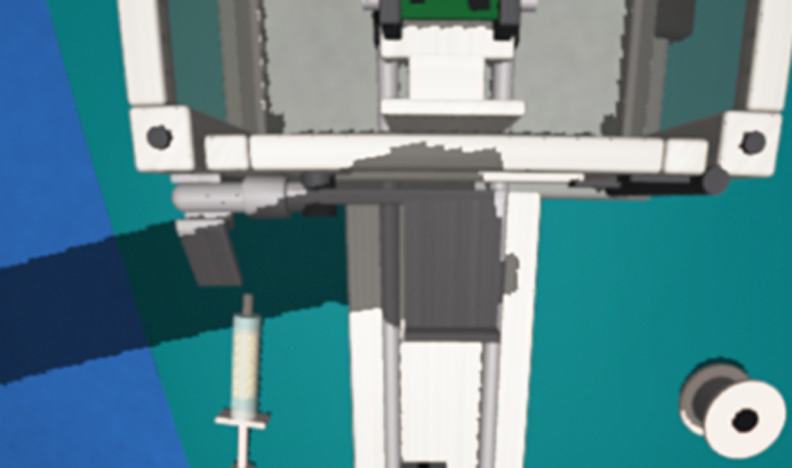

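```bash
python3 - <<'E'
from h import *
np.set_printoptions(precision=1,suppress=True)
A=pickle.load(open("w2.pkl","rb"));B=pickle.load(open("w16.pkl","rb"))
P=lambda a,b,z:np.array([*(PM+a*XM+b*YM),z])
out=[]
for f in (A,B):
    c=proj(f,P(-20,80,140))[0].astype(int);print(c)
    im=f["image"][max(0,c[1]-45):c[1]+45,max(0,c[0]-80):c[0]+80]
    out.append(cv2.resize(cv2.convertScaleAbs(im,alpha=1.2),(640,360) if im.shape[:2]==(90,160) else None,fx=4,fy=4,interpolation=cv2.INTER_CUBIC)[:300])
    # projected predicted gate top front edge
    print(proj(f,[P(-14,-80,165),P(-14,80,165)]))
w=min(o.shape[1] for o in out)
cv2.imwrite("pics/cmp.png",np.vstack([o[:290,:w] for o in out]))
E
```

```text
[165 110]
[[395.  101.5]
 [151.3 101.2]]
[181 107]
[[416.8  99.2]
 [169.5  97.1]]
```

View pics/cmp.png

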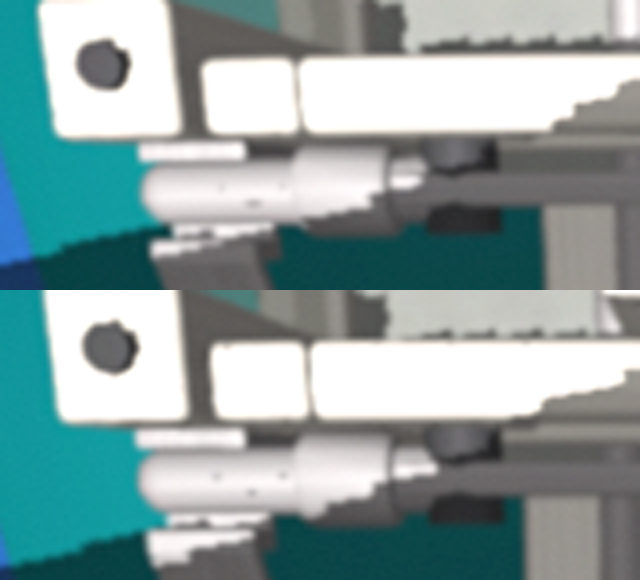

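```bash
python3 - <<'E'
from h import *
np.set_printoptions(precision=1,suppress=True)
B=pickle.load(open("w16.pkl","rb"))
cv2.imwrite("pics/w16c.png",cv2.resize(B["image"][30:110,220:360],None,fx=5,fy=5,interpolation=cv2.INTER_CUBIC))
for x in (40+385/1.8,40+522/1.8): print(mach(atz(B,(x,117/1.8),125)),mach(atz(B,(x,100/1.8),125)))
f=r.grab_frame("top");cv2.imwrite("pics/top17.png",f["image"])
E
```

```text
[10.4 27.9] [16.9 27.8]
[ 10.9 -28.9] [ 17.4 -28.5]
```

View pics/w16c.png

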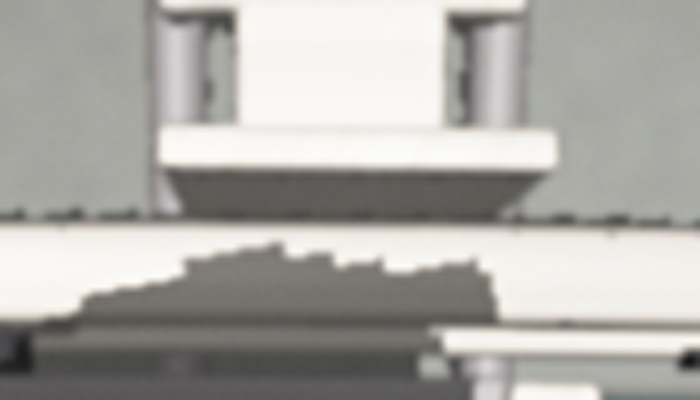

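View pics/top17.png

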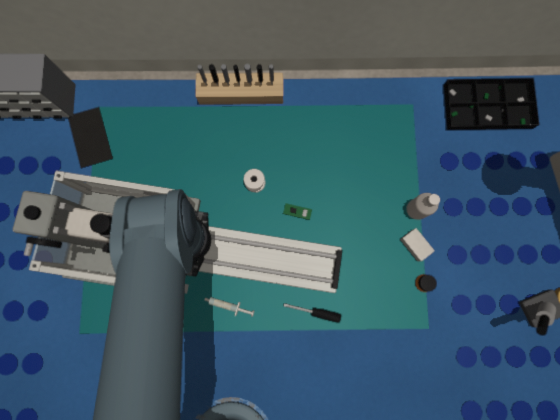

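```bash
python3 - <<'E'
from bench import r
o=r.observe();print(o["dq"].round(3),o["ft_force"]);print(r.job_done())
E
```

```text
[-0.     0.021 -0.004 -0.011  0.005  0.002 -0.002] [ 0.19680392  0.09138524 -0.53229451]
the job is handed in; nothing more can be done
None
```

The board is loaded and the job is handed in, at about 17.5 s of the 69 s allowed. The hand-in gives no verdict.

- **Opening:** I pressed the thumb-piece about 17 mm down and pulled the gate open by its lip. The top camera put the gate at 1.49 rad.
- **Loading:** I pushed the carriage in by its push plate until it met the stop. The plate face then measured 12.7 mm inside the gate plane, against 12 mm for home. The gate was still about 1.49 rad open.
- **Shutting:** I pushed the gate shut from its outer face. The push rose to about 15 N with no further movement, so I took it as shut and backed the arm clear.

**Last checks:**
- The wrist picture shows the bar nose lying in the catch behind its lip, the same as in the first shut view.
- The plate face measures about 11 to 11.5 mm inside the gate plane, so the carriage is still home.
- The bystanders look unmoved in the top picture.
- The wrist force is near zero.

None of these checks failed. The final gate angle and bar tilt were judged from the pictures, because the interface gives no reading of those joints.

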